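Snap a pipe clip shut with the bench pliers

TASK

Lay the open pipe clip on the anvil of the bench pliers with its press stud under the die, taking it by its tail block, and let go of it. Then press the pliers' raised handle slowly down until you feel the stud click home and stop there: never push on the pliers with more than 25 N, and let the handle spring back up. The clip stays on the anvil, snapped shut by the die and not by the fingers, and the bearing, nut and tin on the bench are left alone.

Things in the scene. Friction and masses are not known exactly. Their poses are not given: they have to be found in the camera images.
- pliers_stand: Grey steel bench stand, fixed, 66 mm wide (x), 222 mm long (y -102 to +120 mm, plate 10 mm high); it holds geared setting pliers by their lower leg. Origin on the bench midway between the two pivot pins (48 mm high); y points from the jaws to the handles, z up. Two cheeks 62 mm high at y -18 to +18 mm; the upper jaw above y -61 to 0 is up to 95 mm high with the die stem.
- upper_handle (a joint): angle of the pliers' upper handle (rad): 0 = up, jaws open, where its spring returns it; grows as the handle is pressed down. With the clip in the jaws it clicks somewhere between 0.25 and 0.55, depending on how far the die is screwed in (not told, different each time).
- handle_pad (a point): point on top of the upper handle's round black sleeve (19 mm thick), the place to press: at stand y +120 mm, 132 mm above the bench at rest. The sleeve slopes up along +y at about 0.4 rad and reaches from 55 mm before to 25 mm beyond it. The click comes 33 to 65 mm further down. See upper_jaw for the forces.
- jaw_nose (a point): centre of the underside of the upper jaw's collar (21 mm across), at stand y -48 mm, 64 mm above the bench with the jaws open. The die, a steel stem 13 mm across, hangs 3 to 11 mm below it (how far is set differently each time and not told); a stud is right when it is straight below.
- pipe_clip: loose aluminium pipe clip, 102 mm long (y -47 to +55 mm), 26 mm wide (x), 0.27 to 0.35 kg. Origin at the centre of its underside; +y from tail block to stud end. Base 10 mm thick; a copper tube 16 mm thick, 44 mm long lies across it at y +8 mm; a steel strap hinged at y -12 mm arches over the tube. Open, the stud top is 33 mm above the underside; shut, 25.5 mm.
- clip_tail (a point): centre of the clip's tail block, 26 mm wide (clip x), 26 mm long (clip y), 24 mm high, the place to take the clip by; at clip x = 0, y = -34 mm, 12 mm above its underside.
- clip_socket (a point): top of the socket on the clip's base that the stud snaps into, at clip y = +34 mm, 15.5 mm above its underside; it belongs straight below jaw_nose.
- stud_top (a point): middle of the top of the stud's round cap (16 mm across) at the free end of the strap, above the socket: 17 mm above the socket when open, 10 mm when shut.
- strap: the clip's hinged steel strap, 18 mm wide, with the stud cap and a rounded lip at its free end; origin on its hinge. The lip snaps under a sprung catch at the clip's end once the strap has gone about three quarters of its travel of 0.155 rad; let go before that it springs back open. The fingers must not press it.
- upper_jaw: the pliers' upper jaw with its die, geared to the handle; it comes down as the handle is pressed. Origin on its pin. Force on the handle sleeve: about 3 N of spring at first; when the die meets the clip's stud it rises to 8 to 15 N, drops to about half at the click, then rises again by about 1.4 N per mm; when it has reached 18 N the clip has clicked.
- bearing: bystander: loose ball bearing, 35 mm across, 11 mm high; leave alone
- nut: bystander: loose hexagon nut, 27 mm across, 13 mm high; leave alone
- grease_tin: bystander: round tin, 69 mm across, 60 mm high; leave alone
- anvil_seat (a point): point on top of the stand's anvil (flat plate 44 mm wide, stand y -102 to -22 mm, 14 mm above the bench), at stand x 0, y -82 mm. With the clip's origin here and its y axis along the stand's y axis the stud is right under the die. The clip's tail then juts out beyond the anvil.
There are look-alikes about, which are no part of the job. There is more than one size of the pipe_clip; the one meant has the size given above.

How it is judged:
On the way, in this order (a step that is already met when the one before it is completed fails the run):
1. the clip lies open on the anvil, stud under the die, let go (horizontal distance between clip_socket and jaw_nose below 0.009 m and z of pipe_clip in the frame of pliers_stand below 0.017 m and angle between pipe_clip's own z axis and vertical below 0.08 rad and angle between the y axis of pipe_clip and the y axis of pliers_stand, either way round below 0.2 rad and z of stud_top in the frame of clip_socket above 0.015 m and contact force between the fingers and pipe_clip below 0.3 N), for 0.2 s.
2. the die presses on the stud (contact force between upper_jaw and strap above 6 N), for 0.05 s.
3. the stud clicks home (z of stud_top in the frame of clip_socket below 0.0112 m), for 0.05 s.
At the end, for the whole second after the job is handed in: The stud is home (its top less than 11.2 mm above the socket), the clip lies flat at rest on the anvil under the jaw (within 5 deg and 3 mm, its socket within 12 mm of below the die), and the handle is back up (less than 0.05 rad) (z of stud_top in the frame of clip_socket below 0.0112 m and horizontal distance between clip_socket and jaw_nose below 0.012 m and z of pipe_clip in the frame of pliers_stand between 0.011 and 0.017 m and angle between pipe_clip's own z axis and vertical below 0.08 rad and linear speed of pipe_clip below 0.02 m/s and value of joint upper_handle below 0.05 rad); the robot touches nothing.
It fails at once if the pliers are forced: pushed with more than 25 N (contact force between any of the fingers, the arm and pliers_stand above 25 N).
It fails at once if the fingers or arm press the strap (contact force between any of the fingers, the arm and strap above 5 N).
It fails at once if a bystander is pushed more than 20 mm (distance of any of bearing, nut, grease_tin from where it was at the start of the episode above 0.02 m).
It also fails if it takes over 45 s, if anything falls off the work surface, if the arm or the gripper's body presses on something with over 40 N, if the wrist force passes 120 N, or if a joint passes its speed limit or range.

ROBOT

A 6-joint arm with a two-finger parallel gripper is mounted at the origin on a cart in front of the work surface, level with it; the furniture and walls round the work are solid. World frame = base frame: x ahead of the robot, y to its left, z up, the work surface at z = 0. Lengths are in m, angles in rad, forces in N, time in s.
With the tool pointing down it reaches from about 0.35 to 0.975 m from the base axis. Payload 4.9 kg.
Tool frame: the origin (TCP) lies between the finger pads; the fingertips stand 17 mm ahead of it and the grasp point (between the pads) lies 2 mm behind it (manip.nose_length is the distance from the TCP to the fingertips, in m); z points along the fingers, y is the line along which they close (so a half turn about z gives the same grasp; the last joint's range is limited). The gripper opens to 85 mm and grips with 20 to 120 N. Pads are 22 mm wide; open, the fingers measure 114 mm over their backs; the gripper's body (76 mm by 85 mm) begins 54 mm behind the grasp point. The pads swing forward as they close: fully open they stand 13 mm farther back than shut.
Start: joints at [1.032, 0.053, 1.613, -0, 1.476, -0.119], TCP at [0.255, 0.571, 0.248] pointing down, gripper open.
Joint ranges: [-3.01, 3.01], [-1.01, 2.22], [0.06, 2.58], [-1.02, 4.17], [0.09, 2.62], [-3.14, 3.14]. Speed limits (rad/s): [2.57, 2.57, 3.14, 3.14, 3.14, 3.14].

INTERFACE

Orientations are given as a unit quaternion [w, x, y, z].
In Python, from plant import manip gives the robot as it stands. The module is installed in compiled form; this text tells all that it offers.
- The arm moves only by the tool apply_moves, never from a script. Its argument "moves" is a list of rows, each a list of 3 entries, a list of its own where there are three numbers: the turn, a rotation vector about the tool's x, y, z in rad, then the shift along the tool's x, y, z in cm, then the closure, from -1 (fully open) to 1 (shut), so that 0 is half open. A call has 1 to 20 rows; each row is the pose to reach, as a shift and turn from the pose commanded when the call began, along the tool's axes at that moment; what a row does not reach only later rows make up. A row lasts 1/10 s, in which the tool goes at most 50 mm and 8.59 degrees, less where a joint would pass 70% of its speed; a pose out of reach is approached as far as the arm can. A call with a gripper value outside its range is refused whole. The fingers move at their own pace and stop on an object; the grip force is fixed at half the most. Time passes only in rows, so rows that repeat a pose let the fingers close. It gives the time, the measured TCP pose, the force, the opening and the grip force at its end, in the units of the state.
- manip.state(): the state, without advancing time (a new reading comes with each control period).
- manip.grab_frame(name): name is "scene" or "top" or "wrist"; returns a dict with "image" (400x640x3 uint8, red, green, blue), "K" (3x3 intrinsics, pixels), "rvec" (rotation vector, rad) and "tvec" (3), from world to camera coordinates, as OpenCV has them. Camera axes: x right, y down, z forward; pixel columns grow to the right and rows downward; lengths in m; the calibration is good to about 2 mm. The wrist camera is an equidistant fisheye: a pixel r from the principal point sees the ray r / f radians off the axis. A picture is of the moment at which its call begins. There is no depth.
- manip.job_done(): hands the job in; it is judged then, once.
Trained networks look in a picture, given as the dict that the camera call returned (one of the last four; its "shot" number tells which), for a name from the list of things; names that differ only in an ending like _2 or _b are one class to them, and where a whole thing is asked for, a point or a joint stands for the part that bears it (a point fixed in the world has none). Each returns a list of dicts, best first, with "score" (0 to 1); they miss things now and then, are a little off and sometimes report something else, mostly with a low value. They report only what shows in the picture. A call takes as long as a camera call. They do not tell look-alikes from the thing itself.
- manip.look_for(picture, label): "location" ([x, y, z] in m, in the coordinates of the camera as it stood for that picture, good to about 4 mm: the middle of the surface that is visible of it).
- manip.silhouettes(picture, label): "pixels" (400x640 bool, what is visible of it).
- manip.spot_point(picture, label): "location" ([x, y, z] in m, in the coordinates of the camera as it stood for that picture, good to about 4 mm: a listed point, or the origin of a listed thing).
The state is a dict: "time": time; "joint_pos": joint angles; "joint_vel": joint speeds; "joint_efforts": joint torques, N m; "tool_pos": TCP position; "tool_rot": TCP orientation; "contact_force": force on the tool from outside, world axes, zero at the start; "ft_torque": the same for the moment, N m; "gripper_width": opening from 0.0 (shut) to 1.0 (fully open); "grasp_force": force on a finger pad.
Only numpy, scipy, OpenCV 4.12 (cv2) and the standard library are available. Lean on these libraries where they do the work, as an engineer would, in place of code of your own. Each camera call takes 0.05 s, during which the arm holds its last target. There are 200 camera calls.

## Working session

There is one attempt and no reset: what is moved stays moved. The work goes in short steps, Python scripts to look and compute and a tool call to move; the robot and the scene stay as the last step left them, time stands still between calls to the robot, and variables do not carry over. Pictures are saved under pics/ and viewed, at most 10 in all, crops included, and the job is handed in when it is done.

Besides the shell and the picture viewer there is one more tool, called as name([rows], argument=value, ...), one row to a line, values as JSON. apply_moves: Moves the arm, as the interface text tells. Its arguments: {"type":"object","properties":{"moves":{"type":"array"}},"required":["moves"]}

```bash
mkdir -p pics
cat > h.py <<'E'
import numpy as np, cv2
from scipy.spatial.transform import Rotation as R
from plant import manip
def w(f,p):
    return cv2.Rodrigues(np.array(f["rvec"],float))[0].T@(np.array(p,float)-np.array(f["tvec"],float).ravel())
def px(f,P):
    return cv2.projectPoints(np.array([P],float),np.array(f["rvec"],float),np.array(f["tvec"],float),np.array(f["K"],float),None)[0].ravel()
def save(f,n): cv2.imwrite("pics/"+n,f["image"][:,:,::-1])
E
python3 - <<'E'
from h import *
s=manip.state();print({k:np.round(v,3) for k,v in s.items()})
for n in("scene","top"):
    f=manip.grab_frame(n);save(f,n+"0.png")
    for l in("clip_tail","clip_socket","stud_top","pipe_clip","jaw_nose","handle_pad","anvil_seat","pliers_stand","bearing","nut","grease_tin"):
        for d in manip.spot_point(f,l)[:4]:
            P=w(f,d["location"]);print(n,l,round(d["score"],2),P.round(3),px(f,P).round())
E
```

```text
{'time': np.float64(0.0), 'joint_pos': array([ 1.032,  0.053,  1.614,  0.   ,  1.476, -0.119]), 'joint_vel': array([ 0.002, -0.002, -0.001, -0.   ,  0.   ,  0.   ]), 'joint_efforts': array([ 0.0000e+00, -3.9370e+01, -3.7017e+01, -0.0000e+00,  7.0000e-03,
        0.0000e+00]), 'tool_pos': array([0.254, 0.57 , 0.247]), 'tool_rot': array([-0.   ,  0.208,  0.978, -0.001]), 'contact_force': array([-0.152, -0.303, -0.099]), 'ft_torque': array([0.033, 0.003, 0.024]), 'grasp_force': np.float64(0.0), 'gripper_width': np.float64(0.999)}
scene clip_tail 0.89 [ 0.447 -0.273  0.011] [321. 283.]
scene clip_tail 0.69 [ 0.475 -0.141  0.01 ] [277. 252.]
scene clip_tail 0.57 [ 0.393 -0.375  0.014] [350. 321.]
scene clip_socket 0.83 [ 0.467 -0.095  0.011] [257. 246.]
scene clip_socket 0.82 [ 0.358 -0.338  0.008] [319. 326.]
scene clip_socket 0.71 [ 0.42  -0.209  0.019] [284. 274.]
scene stud_top 0.67 [ 0.418 -0.213  0.032] [284. 269.]
scene stud_top 0.67 [ 0.469 -0.091  0.022] [256. 240.]
scene stud_top 0.48 [ 0.354 -0.343  0.021] [320. 323.]
scene pipe_clip 0.98 [ 0.474 -0.12  -0.   ] [269. 253.]
scen
[... 1211 characters left out ...]
 stud_top 0.47 [ 0.468 -0.092  0.026] [267. 251.]
top pipe_clip 0.82 [ 0.374 -0.36   0.002] [379. 291.]
top pipe_clip 0.72 [ 0.466 -0.12   0.   ] [279. 252.]
top pipe_clip 0.66 [ 0.436 -0.239  0.001] [329. 265.]
top handle_pad 0.73 [ 0.634 -0.044  0.133] [241. 171.]
top anvil_seat 0.63 [ 0.609 -0.249  0.013] [332. 194.]
top anvil_seat 0.44 [ 0.436 -0.239  0.002] [328. 265.]
top pliers_stand 0.81 [ 0.62  -0.165 -0.   ] [299. 191.]
top pliers_stand 0.49 [ 0.633 -0.045  0.133] [241. 171.]
top pliers_stand 0.3 [ 0.418 -0.206  0.02 ] [315. 272.]
top bearing 0.42 [ 0.549 -0.38   0.002] [385. 218.]
top nut 0.4 [ 0.378 -0.118 -0.   ] [278. 289.]
top grease_tin 0.86 [ 0.748 -0.098 -0.002] [273. 143.]
```

Run:
```python
from h import *
i=cv2.imread("pics/scene0.png")
cv2.imwrite("pics/c1.png",cv2.resize(i[120:370,190:450],None,fx=2.3,fy=2.3,interpolation=cv2.INTER_CUBIC))
```

```text
(no output)
```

View pics/c1.png

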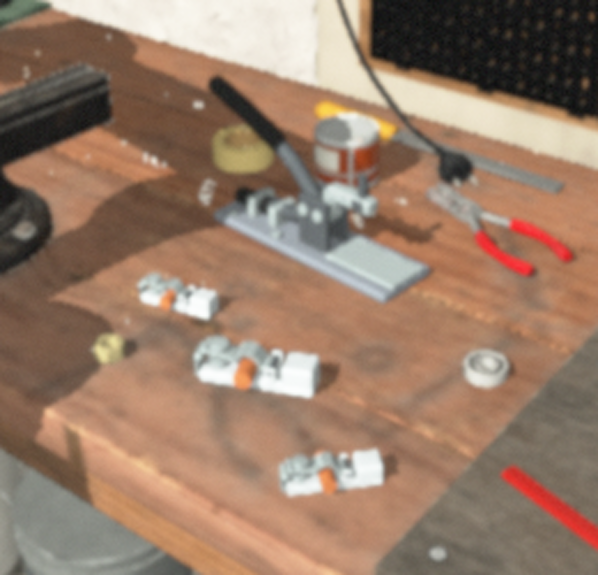

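View pics/top0.png

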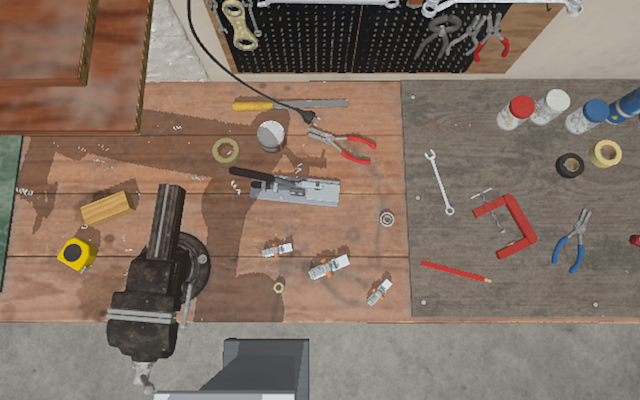

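Three clips might be the one: scene px (269,253), (302,283) and (335,328). Their tail-to-socket distances are about 50, 67 and 50 mm. The specification gives 68 mm, and the crop shows the middle one at (302,283) is clearly the largest, so I choose that one. The top view also shows the stand at (299,191), a vise to its left that I need to pass over high, the bearing at (386,218), the nut at (278,288) and the tin at (271,137).

apply_moves([
  [[0,0,0],[0,0,-5],-1],
  [[0,0,0],[0,0,-10],-1],
  [[0,0,0],[0,0,-15],-1],
  [[0,0,0.73],[-51.8,-69.1,-17],-1],
  [[0,0,0.73],[-51.8,-69.1,-17],-1],
  [[0,0,0.73],[-51.8,-69.1,-17],-1],
  [[0,0,0.73],[-51.8,-69.1,-17],-1],
  [[0,0,0.73],[-51.8,-69.1,-17],-1],
  [[0,0,0.73],[-51.8,-69.1,-17],-1],
  [[0,0,0.73],[-51.8,-69.1,-17],-1],
  [[0,0,0.73],[-51.8,-69.1,-17],-1],
  [[0,0,0.73],[-51.8,-69.1,-17],-1],
  [[0,0,0.73],[-51.8,-69.1,-17],-1],
  [[0,0,0.73],[-51.8,-69.1,-17],-1],
  [[0,0,0.73],[-51.8,-69.1,-17],-1],
  [[0,0,0.73],[-51.8,-69.1,-17],-1],
  [[0,0,0.73],[-51.8,-69.1,-17],-1],
  [[0,0,0.73],[-51.8,-69.1,-17],-1],
  [[0,0,0.73],[-51.8,-69.1,-17],-1],
  [[0,0,0.73],[-51.8,-69.1,-17],-1],
])

```text
time: 3.2
tool_pos: [0.443, -0.2602, 0.4182]
tool_rot: [0.0, 0.544, 0.839, 0.0]
contact_force: [0.8, 1.5, 0.1]
gripper_width: 1.001
grasp_force: 0.0
```

apply_moves([
  [[0,0,0],[0,0,5],-1],
  [[0,0,0],[0,0,10],-1],
  [[0,0,0],[0,0,15],-1],
  [[0,0,0],[0,0,20],-1],
  [[0,0,0],[0,0,24],-1],
  [[0,0,0],[0,0,24],-1],
  [[0,0,0],[0,0,24],-1],
])

```text
time: 3.9
tool_pos: [0.4431, -0.258, 0.1786]
tool_rot: [-0.0, 0.544, 0.839, 0.0]
contact_force: [-0.3, -0.7, 0.6]
gripper_width: 1.002
grasp_force: 0.0
```

```bash
cat >> h.py <<'E'
def tool():
    s=manip.state();q=s["tool_rot"];return np.array(s["tool_pos"]),R.from_quat([q[1],q[2],q[3],q[0]])
def go(P,head):
    "print shift (cm, tool axes) and turn to put TCP at P with tool y at heading (deg), tool down"
    p,r=tool();h=np.radians(head)
    y=np.array([np.cos(h),np.sin(h),0]);z=np.array([0,0,-1.]);T=R.from_matrix(np.c_[np.cross(y,z),y,z])
    print("shift",(r.inv().apply(np.array(P)-p)*100).round(2),"turn",(r.inv()*T).as_rotvec().round(4))
def pts(views,labels,near=None,tol=.05):
    out={}
    for n in views:
        f=manip.grab_frame(n)
        for l in labels:
            for d in manip.spot_point(f,l):
                P=w(f,d["location"])
                if d["score"]>.3 and(near is None or np.linalg.norm(P[:2]-near[:2])<tol):
                    print(n,l,round(d["score"],2),P.round(4));out.setdefault(l,[]).append(P);break
    return out,f
E
python3 - <<'E'
from h import *
o,f=pts(["wrist","wrist","top","scene"],["clip_tail","clip_socket","stud_top","pipe_clip"],np.array([.435,-.24]))
f=manip.grab_frame("wrist");save(f,"w1.png")
m={k:np.mean(v,0) for k,v in o.items()};print(m)
d=m["clip_socket"]-m["clip_tail"];print(np.hypot(*d[:2]),np.degrees(np.arctan2(d[1],d[0])))
print(tool()[0])
E
```

```text
wrist clip_tail 0.76 [ 0.4462 -0.2759  0.0128]
wrist clip_socket 0.78 [ 0.4235 -0.2127  0.0162]
wrist stud_top 0.87 [ 0.4231 -0.2094  0.0302]
wrist pipe_clip 0.73 [ 0.4319 -0.2441 -0.001 ]
wrist clip_tail 0.84 [ 0.4451 -0.2746  0.0104]
wrist clip_socket 0.84 [ 0.4233 -0.2119  0.0153]
wrist stud_top 0.68 [ 0.4217 -0.2103  0.0307]
wrist pipe_clip 0.61 [ 4.315e-01 -2.446e-01 -1.000e-04]
top clip_tail 0.53 [ 0.4482 -0.2696  0.0138]
top clip_socket 0.73 [ 0.4235 -0.2112  0.0187]
top stud_top 0.7 [ 0.4177 -0.2134  0.0336]
top pipe_clip 0.7 [ 4.340e-01 -2.373e-01  2.000e-04]
scene clip_tail 0.81 [ 0.4478 -0.273   0.0115]
scene clip_socket 0.73 [ 0.418  -0.2097  0.0157]
scene stud_top 0.8 [ 0.418  -0.2111  0.0322]
scene pipe_clip 0.63 [ 0.4338 -0.2371  0.0051]
{'clip_tail': array([ 0.4468386 , -0.27325318,  0.01211836]), 'clip_socket': array([ 0.4220796 , -0.21138796,  0.01645723]), 'stud_top': array([ 0.42011161, -0.21105471,  0.03167117]), 'pipe_clip': array([ 0.43277969, -0.24079618,  0.00104635])}
0.06663568303282198 111.81171990901812
[ 0.44302838 -0.25792518  0.17794629]
```

View pics/w1.png

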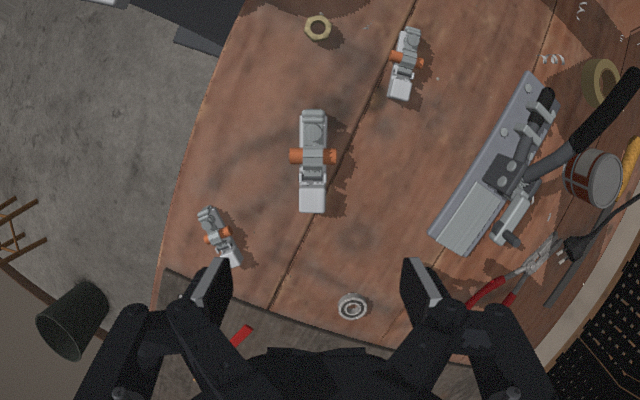

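The wrist view shows the big clip at (313,160) with its tail block at (313,198), parallel to the tool axis and with clear space for the fingers on both sides. The look-alikes are at (405,65) and (220,237).

```bash
python3 -c "
from h import *
go([.4465,-.2735,.020],23.3)"
```

```text
shift [-1.56 -0.32 15.79] turn [-0.0001 -0.0001  0.0143]
```

apply_moves([
  [[0,0,0.014],[-1.6,-0.3,5],-1],
  [[0,0,0.014],[-1.6,-0.3,9],-1],
  [[0,0,0.014],[-1.6,-0.3,12],-1],
  [[0,0,0.014],[-1.6,-0.3,14],-1],
  [[0,0,0.014],[-1.6,-0.3,15],-1],
  [[0,0,0.014],[-1.6,-0.3,15.7],-1],
  [[0,0,0.014],[-1.6,-0.3,15.7],-1],
])

```text
time: 5.65
tool_pos: [0.4469, -0.2738, 0.0209]
tool_rot: [-0.0, 0.55, 0.835, -0.0]
contact_force: [0.0, 0.8, 0.4]
gripper_width: 1.005
grasp_force: 0.0
```

Run:
```python
from h import *
f=manip.grab_frame("wrist");save(f,"w2.png")
for l in("clip_tail","clip_socket","pipe_clip"):
    for d in manip.spot_point(f,l)[:1]: print(l,d["score"],w(f,d["location"]))
go([.4465,-.2735,.020],23.3)
```

```text
clip_tail 0.78 [ 0.44608664 -0.275468    0.01011409]
clip_socket 0.8 [ 0.42384955 -0.21220925  0.0167633 ]
pipe_clip 0.88 [ 0.37403031 -0.3628001  -0.00234506]
shift [ 0.14 -0.08  0.24] turn [0.0012 0.0023 0.0004]
```

View pics/w2.png

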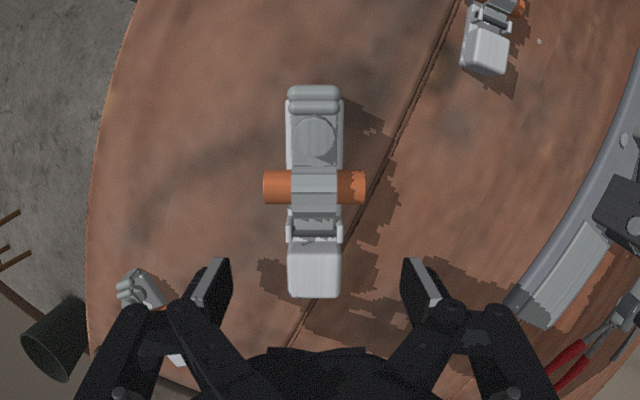

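The clip is upright between the open fingers, with the tail at (315,268) in line with the pads at about (215,280) and (420,280). I close now.

apply_moves([
  [[0,0,0],[0,0,0],1],
  [[0,0,0],[0,0,0],1],
  [[0,0,0],[0,0,0],1],
  [[0,0,0],[0,0,0],1],
  [[0,0,0],[0,0,0],1],
  [[0,0,0],[0,0,0],1],
  [[0,0,0],[0,0,0],1],
  [[0,0,0],[0,0,0],1],
  [[0,0,0],[0,0,-1],1],
  [[0,0,0],[0,0,-4],1],
  [[0,0,0],[0,0,-9],1],
  [[0,0,0],[0,0,-13],1],
  [[0,0,0],[0,0,-13],1],
])

```text
time: 7.15
tool_pos: [0.4499, -0.2761, 0.1582]
tool_rot: [0.006, 0.55, 0.835, -0.001]
contact_force: [1.5, -1.6, -2.6]
gripper_width: 0.293
grasp_force: 59.8
```

Run:
```python
from h import *
o,f=pts(["wrist","wrist"],["clip_tail","clip_socket","pipe_clip"],tool()[0],.12)
p,r=tool();print(p)
for k,v in o.items(): print(k,(r.inv().apply(np.mean(v,0)-p)*1000).round(1))
print("stand")
o,f=pts(["wrist","top","scene"],["anvil_seat","jaw_nose","handle_pad","pliers_stand"],np.array([.62,-.15]),.15)
f=manip.grab_frame("wrist");save(f,"w3.png")
m={k:np.mean(v,0) for k,v in o.items()};d=m["handle_pad"]-m["anvil_seat"];print(m,np.hypot(*d[:2]),np.degrees(np.arctan2(d[1],d[0])))
```

```text
wrist clip_tail 0.73 [ 0.3914 -0.3725  0.0076]
wrist clip_socket 0.91 [ 0.4235 -0.2133  0.153 ]
wrist pipe_clip 0.94 [ 0.4334 -0.2434  0.1364]
wrist clip_tail 0.88 [ 0.3921 -0.3755  0.0092]
wrist clip_socket 0.96 [ 0.3561 -0.3425  0.0122]
wrist pipe_clip 0.81 [ 0.3716 -0.3629 -0.0025]
[ 0.44587315 -0.27297062  0.14882263]
clip_tail [-71.8 -89.5 140.3]
clip_socket [ 17.4 -53.4  66.3]
pipe_clip [-10.8 -51.6  81.9]
stand
wrist anvil_seat 0.97 [ 0.6147 -0.2451  0.0113]
wrist jaw_nose 0.86 [ 0.6131 -0.213   0.0628]
wrist pliers_stand 0.83 [ 6.209e-01 -1.623e-01  6.000e-04]
top anvil_seat 0.88 [ 0.6124 -0.2466  0.0169]
top jaw_nose 0.74 [ 0.6141 -0.2131  0.0631]
top handle_pad 0.71 [ 0.6303 -0.0439  0.1334]
top pliers_stand 0.81 [ 0.6219 -0.1654 -0.0021]
scene anvil_seat 0.63 [ 0.616  -0.2449  0.0156]
scene jaw_nose 0.6 [ 0.6196 -0.2125  0.064 ]
scene handle_pad 0.6 [ 0.6344 -0.0461  0.1355]
scene pliers_stand 0.91 [ 0.6269 -0.1653  0.0021]
{'anvil_seat': array([ 0.61435052, -0.24552128,  0.01460185]), 'jaw_nose': array([ 0.61560654, -0.21286202,  0.06333022]), 'pliers_stand': array([ 6.23219318e-01, -1.64328559e-01,  1.98883633e-04]), 'handle_pad': array([ 0.63235268, -0.04503934,  0.13445551])} 0.20128856366484874 84.86891894847315
```

View pics/w3.png

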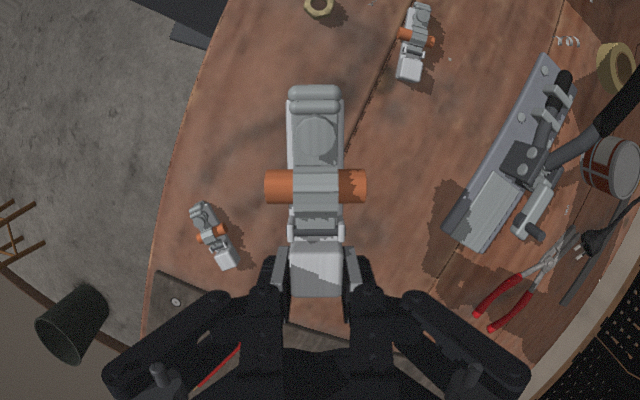

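The clip is held squarely: tail at (316,270), stud cap at (316,138). The stand's jaw and anvil are at (480,215). Next I work out the approach point in front of the anvil.

```bash
python3 -c "
from h import *
go([.6049,-.3295,.12],-6.2)"
```

```text
shift [-11.38  12.31   3.1 ] turn [1.000e-04 0.000e+00 5.152e-01]
```

apply_moves([
  [[0,0,0.1],[-3,3,0.5],1],
  [[0,0,0.22],[-6,6,1],1],
  [[0,0,0.34],[-9,9.5,2],1],
  [[0,0,0.45],[-11,12,3.1],1],
  [[0,0,0.515],[-11.4,12.3,3.1],1],
  [[0,0,0.515],[-11.4,12.3,3.1],1],
  [[0,0,0.515],[-11.4,12.3,3.1],1],
])

```text
time: 9.05
tool_pos: [0.6046, -0.3297, 0.1198]
tool_rot: [-0.0, 0.744, 0.668, -0.0]
contact_force: [-0.7, -0.0, -3.6]
gripper_width: 0.286
grasp_force: 60.3
```

Run:
```python
from h import *
o,f=pts(["wrist","wrist","wrist","top"],["clip_socket","stud_top","pipe_clip","anvil_seat","jaw_nose","pliers_stand"],np.array([.615,-.23]),.12)
p,r=tool();print(p)
for k,v in o.items(): print(k,np.mean(v,0).round(4),"rel tool mm",(r.inv().apply(np.mean(v,0)-p)*1000).round(1))
go([.6049,-.3295,.0365],-6.2)
f=manip.grab_frame("wrist");save(f,"w4.png")
```

```text
wrist clip_socket 0.74 [ 0.6158 -0.2617  0.114 ]
wrist stud_top 0.81 [ 0.6145 -0.2626  0.1295]
wrist pipe_clip 0.69 [ 0.6046 -0.2947  0.0966]
wrist anvil_seat 0.54 [ 0.6076 -0.3063  0.1215]
wrist jaw_nose 0.71 [ 0.6116 -0.212   0.0645]
wrist clip_socket 0.79 [ 0.6139 -0.263   0.1145]
wrist stud_top 0.82 [ 0.6152 -0.2615  0.129 ]
wrist pipe_clip 0.56 [ 0.6071 -0.2962  0.0986]
wrist anvil_seat 0.68 [ 0.6124 -0.2507  0.0082]
wrist jaw_nose 0.93 [ 0.614  -0.2121  0.0628]
wrist clip_socket 0.64 [ 0.6164 -0.26    0.115 ]
wrist pipe_clip 0.85 [ 0.6075 -0.2968  0.0991]
wrist anvil_seat 0.81 [ 0.6127 -0.2499  0.0107]
wrist jaw_nose 0.75 [ 0.6126 -0.2098  0.0653]
top jaw_nose 0.54 [ 0.6163 -0.2166  0.0661]
top pliers_stand 0.91 [ 6.215e-01 -1.652e-01  1.000e-04]
[ 0.60493641 -0.3297278   0.11997279]
clip_socket [ 0.6154 -0.2616  0.1145] rel tool mm [68.9  3.   5.4]
stud_top [ 0.6149 -0.2621  0.1293] rel tool mm [68.4  2.6 -9.3]
pipe_clip [ 0.6064 -0.2959  0.0981] rel tool mm [33.8 -2.2 21.9]
anvil_seat [ 0.6109 -0.2689  0.0468] rel tool mm [61.1 -0.6 73.2]
jaw_nose [ 0.6136 -0.2126  0.0647] rel tool mm [117.4  -4.   55.3]
pliers_stand [ 6.215e-01 -1.652e-01  1.000e-04] rel tool mm [165.3  -1.3 119.9]
shift [ 0.02 -0.01  8.35] turn [-0.     -0.      0.0002]
```

View pics/w4.png

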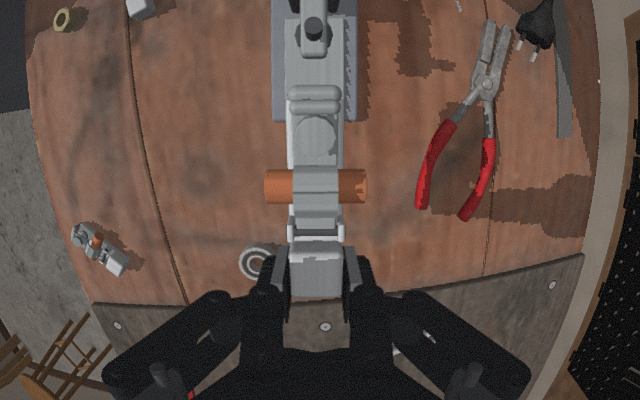

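The jaw stem at (314,30) is directly ahead of the clip, whose stud is at (316,135). The bearing at (257,262) is clear of the fingers. I lower the clip and slide it in.

apply_moves([
  [[0,0,0],[0,0,4],1],
  [[0,0,0],[0,0,7],1],
  [[0,0,0],[0,0,8.3],1],
  [[0,0,0],[0,0,8.35],1],
  [[0,0,0],[0,0,8.35],1],
  [[0,0,0],[0,0,8.35],1],
  [[0,0,0],[1.2,0,8.35],1],
  [[0,0,0],[2.4,-0.1,8.35],1],
  [[0,0,0],[2.6,-0.1,8.35],1],
  [[0,0,0],[2.6,-0.1,8.35],1],
])

```text
time: 11.5
tool_pos: [0.6069, -0.3027, 0.0366]
tool_rot: [0.0, 0.744, 0.668, -0.0]
contact_force: [0.1, -0.7, -2.8]
gripper_width: 0.286
grasp_force: 60.5
```

apply_moves([
  [[0,0,0],[1,0,0],1],
  [[0,0,0],[1.8,0,0],1],
  [[0,0,0],[2.3,0,0],1],
  [[0,0,0],[2.3,0,0],1],
  [[0,0,0],[2.3,0,0.1],1],
  [[0,0,0],[2.3,0,0.2],1],
  [[0,0,0],[2.3,0,0.2],1],
])

```text
time: 12.2
tool_pos: [0.6093, -0.2813, 0.0348]
tool_rot: [0.0, 0.744, 0.668, 0.0]
contact_force: [-1.2, -0.4, -0.8]
gripper_width: 0.288
grasp_force: 60.8
```

Run:
```python
from h import *
print(tool()[0],manip.state()["contact_force"])
o,f=pts(["wrist","scene"],["clip_socket","stud_top","clip_tail","pipe_clip","jaw_nose","anvil_seat"],np.array([.613,-.24]),.08)
save(f,"s2.png");cv2.imwrite("pics/s2c.png",cv2.resize(f["image"][140:260,270:430,::-1],None,fx=4,fy=4,interpolation=cv2.INTER_CUBIC))
```

```text
[ 0.60933645 -0.28126306  0.03476656] [-1.15909198 -0.40668043 -0.84780603]
wrist clip_tail 0.81 [ 0.609  -0.2812  0.0242]
wrist pipe_clip 0.69 [ 0.614  -0.2495  0.0128]
wrist jaw_nose 0.89 [ 0.6142 -0.2145  0.0657]
scene clip_socket 0.85 [ 0.6131 -0.2097  0.035 ]
scene stud_top 0.64 [ 0.6164 -0.2108  0.0657]
scene clip_tail 0.56 [ 0.608  -0.2819  0.0273]
scene pipe_clip 0.57 [ 0.6171 -0.2463  0.0192]
scene jaw_nose 0.75 [ 0.6199 -0.212   0.0656]
scene anvil_seat 0.6 [ 0.6097 -0.2478  0.0172]
```

View pics/s2c.png

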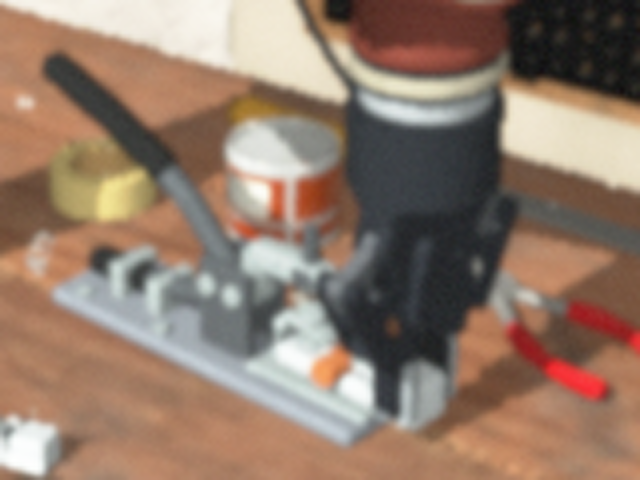

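The clip rests on the anvil, because the load has gone off the wrist. Its stud end is under the jaw near crop (300,300), and the tail is in the fingers at (420,390). I let go and rise.

apply_moves([
  [[0,0,0],[0,0,0.05],1],
  [[0,0,0],[0,0,0.05],-0.3],
  [[0,0,0],[0,0,0.05],-0.3],
  [[0,0,0],[0,0,0.05],-0.3],
  [[0,0,0],[0,0,0.05],-0.3],
  [[0,0,0],[0,0,0.05],-0.3],
  [[0,0,0],[0,0,-1],-0.3],
  [[0,0,0],[0,0,-4],-0.3],
  [[0,0,0],[0,0,-9],-0.3],
  [[0,0,0],[0,0,-14],0],
  [[0,0,0],[0,0,-18],1],
  [[0,0,0],[0,0,-18],1],
])

```text
time: 14.1
tool_pos: [0.6128, -0.283, 0.2253]
tool_rot: [0.008, 0.744, 0.668, 0.002]
contact_force: [0.2, -0.9, 0.1]
gripper_width: 0.167
grasp_force: 0.0
```

Run:
```python
from h import *
print(tool()[0])
o,f=pts(["wrist","top","scene"],["clip_socket","stud_top","clip_tail","pipe_clip","jaw_nose","handle_pad"],np.array([.62,-.17]),.18)
save(f,"s3.png");cv2.imwrite("pics/s3c.png",cv2.resize(f["image"][140:260,270:430,::-1],None,fx=4,fy=4,interpolation=cv2.INTER_CUBIC))
f=manip.grab_frame("wrist");save(f,"w5.png")
```

```text
[ 0.61276236 -0.28295571  0.22527181]
wrist clip_socket 0.84 [ 0.4639 -0.0947  0.0104]
wrist stud_top 0.83 [ 0.6192 -0.2141  0.047 ]
wrist clip_tail 0.8 [ 0.6059 -0.2816  0.0241]
wrist pipe_clip 0.78 [ 0.4657 -0.1159 -0.0012]
wrist jaw_nose 0.88 [ 0.6108 -0.2137  0.0664]
top jaw_nose 0.44 [ 7.488e-01 -1.014e-01 -2.000e-04]
top handle_pad 0.58 [ 0.6317 -0.0427  0.1327]
scene clip_socket 0.87 [ 0.6192 -0.213   0.0292]
scene stud_top 0.63 [ 0.4646 -0.0925  0.0202]
scene clip_tail 0.81 [ 0.6096 -0.2785  0.0246]
scene pipe_clip 0.7 [ 0.617  -0.2426  0.0153]
scene jaw_nose 0.49 [ 0.6185 -0.2138  0.062 ]
scene handle_pad 0.74 [ 0.6367 -0.043   0.1326]
```

View pics/w5.png

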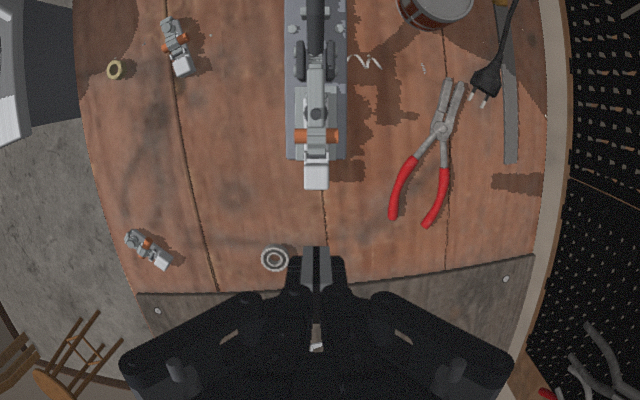

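The clip lies straight under the jaw: tail at (316,175), tube at (316,136), die stem at (317,113). The fingers are clear of it. I move over to the handle.

apply_moves([
  [[0,0,0],[5,0,0],1],
  [[0,0,0],[10,0,0],1],
  [[0,0,0],[15,0,0],1],
  [[0,0,0],[20,0,0],1],
  [[0,0,0],[23.7,0,0],1],
  [[0,0,0],[23.7,0,2],1],
  [[0,0,0],[23.7,0,4],1],
  [[0,0,0],[23.7,0,5],1],
  [[0,0,0],[23.7,0,5],1],
  [[0,0,0],[23.7,0,5],1],
])

```text
time: 16.2
tool_pos: [0.635, -0.0457, 0.165]
tool_rot: [0.0, 0.744, 0.668, 0.0]
contact_force: [0.6, -0.8, -0.1]
gripper_width: 0.005
grasp_force: 0.0
```

Run:
```python
from h import *
print(tool()[0],manip.state()["contact_force"])
o,f=pts(["scene"],["handle_pad"],np.array([.63,-.05]),.08)
go([.635,-.045,.149],-6.2)
```

```text
[ 0.63502425 -0.04567517  0.16500356] [ 0.5805975  -0.75117189 -0.09072421]
scene handle_pad 0.68 [ 0.6379 -0.0462  0.1355]
shift [ 0.08 -0.07  1.7 ] turn [ 0.0022  0.0002 -0.0003]
```

apply_moves([
  [[0,0,0],[0,0,0.7],1],
  [[0,0,0],[0,0,1.2],1],
  [[0,0,0],[0,0,1.5],1],
  [[0,0,0],[0.1,0,1.8],1],
  [[0,0,0],[0.3,0,2.1],1],
  [[0,0,0],[0.4,0,2.4],1],
  [[0,0,0],[0.6,0,2.7],1],
  [[0,0,0],[0.7,0,3.0],1],
  [[0,0,0],[0.8,0,3.3],1],
  [[0,0,0],[1.0,0,3.6],1],
  [[0,0,0],[1.1,0,3.9],1],
  [[0,0,0],[1.1,0,3.9],1],
])

```text
time: 17.5
tool_pos: [0.6359, -0.0342, 0.125]
tool_rot: [-0.0, 0.744, 0.668, 0.0]
contact_force: [1.4, 1.4, 3.4]
gripper_width: -0.002
grasp_force: 1.6
```

apply_moves([
  [[0,0,0],[0.1,0,0.2],1],
  [[0,0,0],[0.15,0,0.4],1],
  [[0,0,0],[0.25,0,0.6],1],
  [[0,0,0],[0.3,0,0.8],1],
  [[0,0,0],[0.3,0,0.8],1],
])

```text
time: 18.0
tool_pos: [0.6363, -0.0312, 0.1172]
tool_rot: [-0.0, 0.744, 0.668, 0.0]
contact_force: [0.2, 1.9, 4.1]
gripper_width: 0.001
grasp_force: 1.7
```

apply_moves([
  [[0,0,0],[0.05,0,0.15],1],
  [[0,0,0],[0.1,0,0.3],1],
  [[0,0,0],[0.15,0,0.45],1],
  [[0,0,0],[0.2,0,0.6],1],
  [[0,0,0],[0.2,0,0.6],1],
])

```text
time: 18.5
tool_pos: [0.6365, -0.0293, 0.1113]
tool_rot: [-0.0, 0.744, 0.668, 0.0]
contact_force: [0.8, 2.5, 3.6]
gripper_width: -0.0
grasp_force: 1.9
```

apply_moves([
  [[0,0,0],[0.05,0,0.15],1],
  [[0,0,0],[0.1,0,0.3],1],
  [[0,0,0],[0.15,0,0.45],1],
  [[0,0,0],[0.2,0,0.6],1],
  [[0,0,0],[0.2,0,0.6],1],
])

```text
time: 19.0
tool_pos: [0.6367, -0.0273, 0.1055]
tool_rot: [-0.0, 0.744, 0.668, -0.0]
contact_force: [-2.0, 2.8, 6.0]
gripper_width: 0.001
grasp_force: 2.9
```

Force is rising: the die is meeting the stud. I take smaller steps from here.

apply_moves([
  [[0,0,0],[0.05,0,0.1],1],
  [[0,0,0],[0.05,0,0.2],1],
  [[0,0,0],[0.1,0,0.3],1],
  [[0,0,0],[0.1,0,0.3],1],
])

```text
time: 19.4
tool_pos: [0.6369, -0.0266, 0.1033]
tool_rot: [0.0, 0.744, 0.668, -0.0]
contact_force: [-2.4, 2.1, 8.2]
gripper_width: 0.001
grasp_force: 4.2
```

apply_moves([
  [[0,0,0],[0.05,0,0.1],1],
  [[0,0,0],[0.05,0,0.2],1],
  [[0,0,0],[0.1,0,0.3],1],
  [[0,0,0],[0.1,0,0.3],1],
])

```text
time: 19.8
tool_pos: [0.637, -0.0258, 0.1006]
tool_rot: [0.0, 0.744, 0.668, -0.0]
contact_force: [-3.3, 2.1, 9.5]
gripper_width: -0.001
grasp_force: 4.7
```

apply_moves([
  [[0,0,0],[0.05,0,0.1],1],
  [[0,0,0],[0.05,0,0.2],1],
  [[0,0,0],[0.1,0,0.3],1],
  [[0,0,0],[0.1,0,0.3],1],
])

```text
time: 20.2
tool_pos: [0.6371, -0.0249, 0.0973]
tool_rot: [0.0, 0.744, 0.668, -0.0]
contact_force: [-1.5, 1.8, 9.0]
gripper_width: 0.002
grasp_force: 4.1
```

apply_moves([
  [[0,0,0],[0.05,0,0.1],1],
  [[0,0,0],[0.05,0,0.2],1],
  [[0,0,0],[0.05,0,0.2],1],
])

```text
time: 20.5
tool_pos: [0.6371, -0.0242, 0.0944]
tool_rot: [0.0, 0.744, 0.668, -0.0]
contact_force: [0.2, 2.1, 3.6]
gripper_width: 0.001
grasp_force: 2.1
```

apply_moves([
  [[0,0,0],[0.05,0,0.1],1],
  [[0,0,0],[0.05,0,0.2],1],
  [[0,0,0],[0.05,0,0.2],1],
])

```text
time: 20.8
tool_pos: [0.6371, -0.0237, 0.0923]
tool_rot: [0.0, 0.744, 0.668, -0.0]
contact_force: [0.4, 1.2, 4.8]
gripper_width: 0.002
grasp_force: 2.2
```

apply_moves([
  [[0,0,0],[0.05,0,0.1],1],
  [[0,0,0],[0.05,0,0.2],1],
  [[0,0,0],[0.1,0,0.3],1],
  [[0,0,0],[0.1,0,0.3],1],
])

```text
time: 21.2
tool_pos: [0.6373, -0.023, 0.0898]
tool_rot: [0.0, 0.744, 0.668, -0.0]
contact_force: [-0.9, -0.5, 6.1]
gripper_width: -0.003
grasp_force: 3.1
```

apply_moves([
  [[0,0,0],[0.05,0,0.1],1],
  [[0,0,0],[0.05,0,0.2],1],
  [[0,0,0],[0.1,0,0.3],1],
  [[0,0,0],[0.1,0,0.3],1],
])

```text
time: 21.6
tool_pos: [0.6374, -0.0225, 0.0875]
tool_rot: [0.001, 0.744, 0.668, -0.001]
contact_force: [-2.2, -2.2, 9.0]
gripper_width: 0.0
grasp_force: 4.3
```

apply_moves([
  [[0,0,0],[0,0,0.1],1],
  [[0,0,0],[0,0,0.2],1],
  [[0,0,0],[0,0,0.3],1],
  [[0,0,0],[0,0,0.3],1],
])

```text
time: 22.0
tool_pos: [0.6376, -0.0222, 0.0852]
tool_rot: [0.001, 0.744, 0.668, -0.001]
contact_force: [-5.1, -0.9, 12.0]
gripper_width: 0.002
grasp_force: 5.9
```

After the drop the force climbed steadily at about 1.3 N/mm, so the stud has clicked. I release the handle slowly.

apply_moves([
  [[0,0,0],[0,0,-0.4],1],
  [[0,0,0],[-0.2,0,-0.9],1],
  [[0,0,0],[-0.4,0,-1.5],1],
  [[0,0,0],[-0.6,0,-2.1],1],
  [[0,0,0],[-0.9,0,-2.7],1],
  [[0,0,0],[-1.1,0,-3.3],1],
  [[0,0,0],[-1.4,0,-3.9],1],
  [[0,0,0],[-1.7,0,-4.5],1],
  [[0,0,0],[-2.0,0,-5.1],1],
  [[0,0,0],[-2.2,0,-5.8],1],
  [[0,0,0],[-2.4,0,-6.8],1],
  [[0,0,0],[-2.4,0,-9],1],
  [[0,0,0],[-2.4,0,-13],1],
  [[0,0,0],[-2.4,0,-16],1],
  [[0,0,0],[-8,0,-18],1],
  [[0,0,0],[-12,0,-18],1],
  [[0,0,0],[-12,0,-18],1],
])

```text
time: 23.7
tool_pos: [0.6238, -0.1457, 0.2647]
tool_rot: [0.001, 0.746, 0.666, -0.001]
contact_force: [0.2, 0.1, -0.2]
gripper_width: 0.0
grasp_force: 0.0
```

Run:
```python
from h import *
print(tool()[0],manip.state()["contact_force"])
o,f=pts(["wrist","wrist","top","scene"],["clip_socket","stud_top","clip_tail","pipe_clip","jaw_nose","handle_pad"],np.array([.62,-.16]),.15)
cv2.imwrite("pics/s4c.png",cv2.resize(f["image"][140:260,270:430,::-1],None,fx=4,fy=4,interpolation=cv2.INTER_CUBIC))
```

```text
[ 0.62377285 -0.14568297  0.26474164] [ 0.2493451   0.11893612 -0.20951635]
wrist clip_socket 0.61 [ 0.6224 -0.2141  0.0312]
wrist stud_top 0.35 [ 0.6119 -0.2493  0.0131]
wrist clip_tail 0.69 [ 0.4747 -0.1477  0.008 ]
wrist pipe_clip 0.85 [ 0.612  -0.2457  0.0137]
wrist jaw_nose 0.92 [ 0.6135 -0.2116  0.0644]
wrist handle_pad 0.55 [ 0.632  -0.0492  0.1328]
wrist clip_socket 0.79 [ 0.6217 -0.2132  0.0312]
wrist clip_tail 0.64 [ 0.4757 -0.1445  0.0039]
wrist pipe_clip 0.66 [ 0.6103 -0.2465  0.0136]
wrist jaw_nose 0.9 [ 0.612  -0.2096  0.0633]
wrist handle_pad 0.76 [ 0.6339 -0.044   0.1312]
top clip_socket 0.7 [ 0.6148 -0.2103  0.0326]
top stud_top 0.52 [ 0.6141 -0.2156  0.041 ]
top clip_tail 0.84 [ 0.6106 -0.2762  0.0262]
top pipe_clip 0.78 [ 0.6129 -0.2425  0.0146]
top jaw_nose 0.63 [ 0.6165 -0.2126  0.062 ]
scene clip_socket 0.62 [ 0.6186 -0.2133  0.0339]
scene stud_top 0.63 [ 0.6155 -0.2139  0.0386]
scene clip_tail 0.93 [ 0.6101 -0.2789  0.0272]
scene pipe_clip 0.89 [ 0.6171 -0.2433  0.0191]
scene jaw_nose 0.66 [ 0.6184 -0.2106  0.0643]
scene handle_pad 0.58 [ 0.6348 -0.0452  0.1325]
```

View pics/s4c.png

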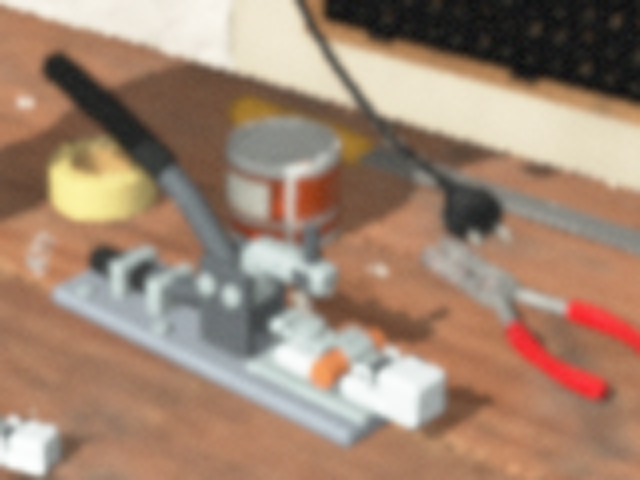

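The handle is back up (sleeve at crop (100,110)). The clip lies on the anvil, and a gap now shows under the jaw. The stud top measures about 39.5 mm above the bench (two readings, 38.6 and 41.0 mm). That matches a shut stud; open would be 47 mm.

```bash
python3 -c "
from plant import manip
print(manip.job_done())"
```

```text
the job is handed in; nothing more can be done
None
```

The clip is on the anvil, snapped shut by the die, with the handle back up and the bearing, nut and tin not touched; the job is handed in, but no verdict came back.

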